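# Find the uncaught bay cover and push it open

## Task

One of the four identical pivoting covers on the grey housing has been left uncaught. With the fingertips, press lightly on the black-ribbed far ends of the covers to find the one that rocks; press its far end down so that the near flap tips up, then push that flap over from the robot's side until it stands about upright, and let go, leaving it open. Do not pick anything up, do not force the covers that are held, and leave the small things on and around the housing where they are.

Things in the scene. Friction and masses are not known exactly. Their poses are not given: they have to be found in the camera images.
- housing: low grey box fixed to the bench, 132 mm deep (x, away from the robot at yaw 0) x 344 wide (y) x 60 high; origin at the centre of its underside. Flush in its top lie four identical metal covers, 60 mm wide (y) x 102 long (x) x 4 thick, 68 mm apart along y (cover_1 at +y), over hollow bays. Three are caught below and give under 2 mm; one, different each time, turns freely.
- cover_1 (a joint): pivot of cover_1, rad: 0 = closed, flush; grows as the far (+x) end goes down and the near flap rises; 1.57 = flap upright, stop at 1.75. Axis along housing y at housing x = +8 mm, 58 mm above the bench. Stiff hinge (0.05 N m): it stays where it is left; if not caught, 2 to 6 N on the far end turns it.
- cover_1_press (a point): point on the top face of cover_1, in the middle of the black-ribbed strip on its far end, 26 mm from the pivot towards +x of the housing (the cover ends 43 mm from the pivot); moves with the cover
- cover_1_edge (a point): middle of the top of the near edge of cover_1, 59 mm from the pivot towards -x of the housing; it rises as the far end is pressed down; moves with the cover
- cover_2 (a joint): pivot of cover_2, rad: 0 = closed, flush; grows as the far (+x) end goes down and the near flap rises; 1.57 = flap upright, stop at 1.75. Axis along housing y at housing x = +8 mm, 58 mm above the bench. Stiff hinge (0.05 N m): it stays where it is left; if not caught, 2 to 6 N on the far end turns it.
- cover_2_press (a point): point on the top face of cover_2, in the middle of the black-ribbed strip on its far end, 26 mm from the pivot towards +x of the housing (the cover ends 43 mm from the pivot); moves with the cover
- cover_2_edge (a point): middle of the top of the near edge of cover_2, 59 mm from the pivot towards -x of the housing; it rises as the far end is pressed down; moves with the cover
- cover_3 (a joint): pivot of cover_3, rad: 0 = closed, flush; grows as the far (+x) end goes down and the near flap rises; 1.57 = flap upright, stop at 1.75. Axis along housing y at housing x = +8 mm, 58 mm above the bench. Stiff hinge (0.05 N m): it stays where it is left; if not caught, 2 to 6 N on the far end turns it.
- cover_3_press (a point): point on the top face of cover_3, in the middle of the black-ribbed strip on its far end, 26 mm from the pivot towards +x of the housing (the cover ends 43 mm from the pivot); moves with the cover
- cover_3_edge (a point): middle of the top of the near edge of cover_3, 59 mm from the pivot towards -x of the housing; it rises as the far end is pressed down; moves with the cover
- cover_4 (a joint): pivot of cover_4, rad: 0 = closed, flush; grows as the far (+x) end goes down and the near flap rises; 1.57 = flap upright, stop at 1.75. Axis along housing y at housing x = +8 mm, 58 mm above the bench. Stiff hinge (0.05 N m): it stays where it is left; if not caught, 2 to 6 N on the far end turns it.
- cover_4_press (a point): point on the top face of cover_4, in the middle of the black-ribbed strip on its far end, 26 mm from the pivot towards +x of the housing (the cover ends 43 mm from the pivot); moves with the cover
- cover_4_edge (a point): middle of the top of the near edge of cover_4, 59 mm from the pivot towards -x of the housing; it rises as the far end is pressed down; moves with the cover
- usb_stick: pale memory stick, 16x52x8 mm, lying lengthwise (along housing x) on the housing's -y end ledge; bystander, loose; origin at the centre of its underside
- fork: black clamping fork, 60x28x10 mm, lying on the housing's +y end ledge; bystander, loose; origin at the centre of its underside
- vial: amber vial with a white cap, 23 mm across, 52 mm high; bystander, loose; origin at the centre of its underside
- lens: black lens mount, 21x36x31 mm; bystander, loose; origin at the centre of its underside
- tape: roll of black tape, 62 mm across, 19 mm high; bystander, loose; origin at the centre of its underside
- dark_box_corner (a point): top of the nearest left corner of the big black box that stands fixed on the bench right of and behind the housing, 262 mm high; it reaches 0.38 m to the right (-y) from here and 0.47 m away from the robot, its near face slanting 0.10 m towards the robot at its right end: go round it, in front

How it is judged:
On the way:
1. the loose cover has been rocked by pressing on its far end (value of joint any of cover_1, cover_2, cover_3, cover_4 above 0.2 rad), for 0.1 s.
At the end, for the whole second after the job is handed in: one cover stands open at more than 1.3 rad (75 degrees), at rest (under 0.1 rad/s), and the other three are closed (under 0.12 rad) (((value of joint cover_1 above 1.3 rad and velocity of joint cover_1 between -0.1 and 0.1 rad/s and value of joint each of cover_2, cover_3, cover_4 below 0.12 rad) or (value of joint cover_2 above 1.3 rad and velocity of joint cover_2 between -0.1 and 0.1 rad/s and value of joint each of cover_1, cover_3, cover_4 below 0.12 rad) or (value of joint cover_3 above 1.3 rad and velocity of joint cover_3 between -0.1 and 0.1 rad/s and value of joint each of cover_1, cover_2, cover_4 below 0.12 rad) or (value of joint cover_4 above 1.3 rad and velocity of joint cover_4 between -0.1 and 0.1 rad/s and value of joint each of cover_1, cover_2, cover_3 below 0.12 rad))); the robot touches nothing.
It fails at once if a small thing on or around the housing is lifted, tipped or pushed more than 15 mm (distance of any of usb_stick, fork, vial, lens, tape from where it was at the start of the episode above 0.015 m).
It fails at once if a cover or the housing is forced: the robot presses on it with more than 60 N (contact force between any of the arm, the fingers and housing above 60 N).
It also fails if it takes over 61 s, if anything falls off the work surface, if the arm or the gripper's body presses on something with over 40 N, if the wrist force passes 120 N, or if a joint passes its speed limit or range.

## Robot

A 7-joint arm with a two-finger parallel gripper is mounted at the origin on a cart in front of the work surface, level with it; the furniture and walls round the work are solid. World frame = base frame: x ahead of the robot, y to its left, z up, the work surface at z = 0. Lengths are in m, angles in rad, forces in N, time in s.
With the tool pointing down it reaches from about 0.4 to 0.85 m from the base axis. Payload 10.4 kg.
Tool frame: the origin (TCP) lies at the very end of the fingers, on their centre line; the grasp point (between the pads) lies 19 mm behind it; x points along the fingers, y is the direction in which the jaws open and shut, and the axes are right-handed (so a half turn about x gives the same grasp; the last joint's range is limited). The gripper opens to 85 mm and grips with 20 to 120 N. Pads are 22 mm wide; open, the fingers measure 114 mm over their backs; the gripper's body (76 mm by 85 mm) begins 54 mm behind the grasp point. The pads swing forward as they close: fully open they stand 13 mm farther back than shut.
Start: joints at [1.275, 0.332, -0.065, 1.46, 0.022, 1.35, -0.088], TCP at [0.168, -0.602, 0.231] pointing down, gripper open.
Joint ranges: [-2.6, 2.6], [-0.5, 2.12], [-1.47, 1.34], [0.16, 2.42], [-1.27, 4.41], [0.06, 2.06], [-2.6, 2.6]. Speed limits (rad/s): [2.22, 2.22, 2.79, 2.79, 3.14, 3.14, 3.14].

## Interface

Orientations are given as a unit quaternion [x, y, z, w].
In Python, from workcell import monitor, camera, ticket, regions_of gives the robot as it stands.
- The arm moves only by the tool step_arm, never from a script. Its argument "increments" is a list of rows, each a list of 5 numbers: the finger opening in m, from 0 to 0.0854, then the shift along the world's x, y, z in m, then the turn about the world's z in rad. A call has 1 to 12 rows; each row shifts and turns the commanded pose from where the row before left it; what a row does not reach is not made up. A row lasts 1/12 s, in which the tool goes at most 41.7 mm and 7.16 degrees, less where a joint would pass 70% of its speed; a pose out of reach is approached as far as the arm can. A call with a gripper value outside its range is refused whole. The fingers move at their own pace and stop on an object; "force" is the grip in N (left out, the last holds). Time passes only in rows, so rows that do not move let the fingers close. It gives the time, the measured TCP pose, the force and the opening at its end, in the units of the state.
- monitor.get_obs(): the state, without advancing time (a new reading comes with each control period).
- camera(name): name is "side" or "top"; returns a dict with "color" (420x560x3 uint8, red, green, blue), "range_z" (420x560 float32, m along the optical axis (not along the pixel's ray), 0 where there is no reading), "fx", "fy", "cx", "cy" (pixels), "k1" (the pictures are not rectified: a ray, as slopes to the right and down, at radius r is drawn at 1 + k1 r^2 times it, then the intrinsics apply), "cam_to_world" (4x4, takes a point from camera to world coordinates). Camera axes: x right, y up, looking along -z (the intrinsics and any distortion apply to the point x, -y, -z); pixel columns grow to the right and rows downward; lengths in m; the calibration is good to about 2 mm. A picture is of the moment at which its call begins.
- ticket.hand_in(): hands the job in, once; it reports no verdict.
Trained networks look in a picture, given as the dict that the camera call returned (one of the last four; its "shot" number tells which), for a name from the list of things; names that differ only in an ending like _2 or _b are one class to them, and where a whole thing is asked for, a point or a joint stands for the part that bears it (a point fixed in the world has none). Each returns a list of dicts, best first, with "p" (0 to 1); they miss things now and then, are a little off and sometimes report something else, mostly with a low value. They report only what shows in the picture. A call takes as long as a camera call.
- regions_of(picture, query): "region" (420x560 bool, what is visible of it) and "centre" ([row, column] in pixels, amid what is visible of it).
The state is a dict: "clock": time; "joint_pos": joint angles; "joint_velocities": joint speeds; "tau": joint torques, N m; "position": TCP position; "ee_rot": TCP orientation; "ft_force": force on the tool from outside, world axes, zero at the start; "torque": the same for the moment, N m; "grip_width": opening from 0.0 (shut) to 1.0 (fully open).
Only numpy, scipy, OpenCV 4.12 (cv2) and the standard library are available. Lean on these libraries where they do the work, as an engineer would, in place of code of your own. Each camera call takes 0.05 s, during which the arm holds its last target. There are 200 camera calls.

## Working session

There is one attempt and no reset: what is moved stays moved. The work goes in short steps, Python scripts to look and compute and a tool call to move; the robot and the scene stay as the last step left them, time stands still between calls to the robot, and variables do not carry over. Pictures are saved under pics/ and viewed, about 8 in all and at most 12, crops included, and the job is handed in when it is done.

Besides the shell and the picture viewer there is one more tool, called after ">>>" as name(argument=value, ...), one argument or row to a line, values as JSON. step_arm: Moves the arm, as the interface text tells. Its arguments: {"type":"object","properties":{"increments":{"type":"array"},"force":{"type":"number"}},"required":["increments"]}

```bash
mkdir -p pics; cat > h.py <<'E'
import numpy as np, cv2
from workcell import monitor, camera, ticket, regions_of
def world(p, rows, cols, z=None):
    rows=np.asarray(rows,float); cols=np.asarray(cols,float)
    K=np.array([[p['fx'],0,p['cx']],[0,p['fy'],p['cy']],[0,0,1.]])
    pts=np.stack([cols,rows],-1).reshape(-1,1,2)
    u=cv2.undistortPoints(pts,K,np.array([p['k1'],0,0,0.]))[:,0]
    T=np.array(p['cam_to_world'])
    d=np.c_[u[:,0],-u[:,1],-np.ones(len(u))]
    if z is None:
        r=p['range_z'][rows.astype(int),cols.astype(int)]
        return (d*r[:,None])@T[:3,:3].T+T[:3,3]
    D=d@T[:3,:3].T
    return T[:3,3]+D*((z-T[2,3])/D[:,2])[:,None]
def save(p,name): cv2.imwrite('pics/'+name,p['color'][:,:,::-1])
E
python3 - <<'E'
from h import *
o=monitor.get_obs(); print({k:np.round(v,3) for k,v in o.items()})
ims=[]
for c in('top','side'):
    p=camera(c); save(p,c+'0.png'); print(c,np.round(np.array(p['cam_to_world']),3).tolist(),p['fx'],p['k1'])
    for q in('housing','cover_1','cover_1_press','cover_1_edge','usb_stick','fork','vial','lens','tape','dark_box_corner'):
        for r in regions_of(p,q)[:5]:
            if r['p']<.3: continue
            rr,cc=np.nonzero(r['region']); 
            w=world(p,rr,cc); ok=p['range_z'][rr,cc]>0
            print(q,round(r['p'],2),np.round(r['centre']),len(rr),np.round(np.median(w[ok],0),3) if ok.any() else None)
E
```

```text
{'clock': np.float64(0.0), 'joint_pos': array([ 1.275,  0.333, -0.065,  1.461,  0.022,  1.35 , -0.088]), 'joint_velocities': array([ 0.001, -0.001, -0.   , -0.   , -0.   , -0.001, -0.003]), 'tau': array([-0.0000e+00, -6.2545e+01,  4.9000e-02, -3.9161e+01,  1.6000e-02,
        1.0000e-02,  0.0000e+00]), 'position': array([ 0.168, -0.602,  0.231]), 'ee_rot': array([-0.7  , -0.097,  0.701, -0.096]), 'ft_force': array([-0.113,  1.149,  0.591]), 'torque': array([-0.017,  0.027, -0.014]), 'grip_width': np.float64(0.997)}
top [[-0.093, 0.974, -0.204, 0.199], [-0.996, -0.092, 0.015, 0.039], [-0.004, 0.205, 0.979, 1.655], [0.0, 0.0, 0.0, 1.0]] 545.3496963391704 0.009078956615567796
housing 0.68 [215. 226.] 5330 [0.527 0.175 0.06 ]
cover_1 0.87 [215. 191.] 670 [0.529 0.277 0.06 ]
cover_1 0.84 [208. 259.] 636 [0.534 0.075 0.061]
cover_1 0.76 [209. 235.] 687 [0.532 0.142 0.06 ]
cover_1 0.63 [215. 214.] 660 [0.532 0.209 0.06 ]
cover_1 0.46 [226. 364.] 66 [ 0.456 -0.242  0.028]
cover_1_press 0.81 [217. 191.] 689 [0.527 0.278 0.06 ]
cover_1_edge 0.6 [215. 188.] 640 [0.529 0.277 0.06 ]
fork 0.75 [222. 175.] 185 [0.514 0.329 0.068]
fork 0.52 [214. 190.] 674 [0.529 0.277 0.06 ]
vial 0.51 [220. 376.] 212 [ 0.471 -0.283  0.018]
vial 0.44 [224. 336.] 64 [ 0.464 -0.156  0.048]
tape 0.7 [224. 374.] 145 [ 0.467 -0.278  0.018]
tape 0.51 [214. 214.] 661 [0.531 0.21  0.06 ]Traceback (most recent call last):
  File "<stdin>", line 7, in <module>
ValueError: it knows: cover, cover_1_edge, cover_1_press, cover_2_edge, cover_2_press, cover_3_edge, cover_3_press, cover_4_edge, cover_4_press, fork, housing, lens, tape, usb_stick, vial
```

```bash
python3 - <<'E'
from h import *
t=camera('top');s=camera('side'); save(s,'side0.png')
im=cv2.resize(t['color'][120:330,140:420,::-1],None,fx=2.8,fy=2.8,interpolation=cv2.INTER_CUBIC); cv2.imwrite('pics/top0c.png',im)
print(np.round(np.array(s['cam_to_world']),3).tolist())
r=regions_of(t,'housing')[0]
rr,cc=np.nonzero(r['region']); w=world(t,rr,cc); w=w[abs(w[:,2]-.062)<.012]
print(cv2.minAreaRect(w[:,:2].astype(np.float32)*1000), len(w))
cs=[]
for r in regions_of(t,'cover')[:6]:
    rr,cc=np.nonzero(r['region']); w=world(t,rr,cc,z=.06)
    print(r['p'],w.mean(0).round(4),cv2.minAreaRect(w[:,:2].astype(np.float32)*1000))
for q in('usb_stick','fork','vial','lens','tape'):
    for r in regions_of(s,q)[:2]:
        rr,cc=np.nonzero(r['region']); w=world(s,rr,cc);w=w[s['range_z'][rr,cc]>0]
        if len(w):print(q,round(r['p'],2),np.round(r['centre']),np.round(np.median(w,0),3))
E
```

```text
[[-0.098, -0.745, 0.659, 1.352], [0.995, -0.07, 0.069, 0.106], [-0.005, 0.663, 0.749, 1.135], [0.0, 0.0, 0.0, 1.0]]
((532.220947265625, 176.5018768310547), (134.364501953125, 345.3094787597656), 1.864465594291687) 4594
0.93 [0.5335 0.0741 0.06  ] ((534.5092163085938, 74.68254089355469), (99.38569641113281, 58.038063049316406), 3.2689554691314697)
0.82 [0.5293 0.2081 0.06  ] ((530.303955078125, 207.35948181152344), (66.7774887084961, 104.241943359375), 89.8033676147461)
0.81 [0.5288 0.2773 0.06  ] ((528.7724609375, 277.4232482910156), (102.77830505371094, 60.536319732666016), 1.9504423141479492)
0.56 [0.5322 0.1433 0.06  ] ((533.120361328125, 142.924072265625), (107.87238311767578, 63.24283981323242), 2.0266478061676025)
usb_stick 0.62 [256. 287.] [0.543 0.024 0.066]
usb_stick 0.58 [263. 359.] [0.533 0.214 0.059]
fork 0.7 [258. 410.] [0.518 0.33  0.068]
tape 0.44 [257. 331.] [0.535 0.144 0.059]
```

View pics/top0.png

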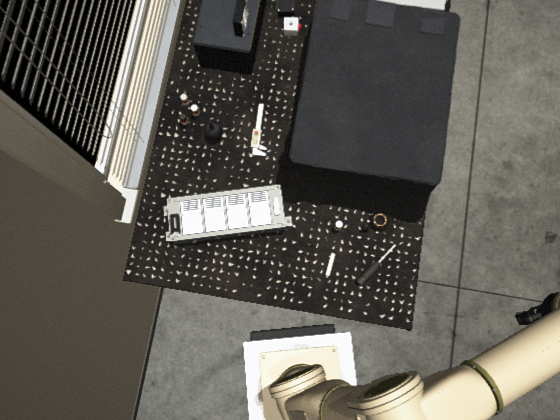

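View pics/side0.png

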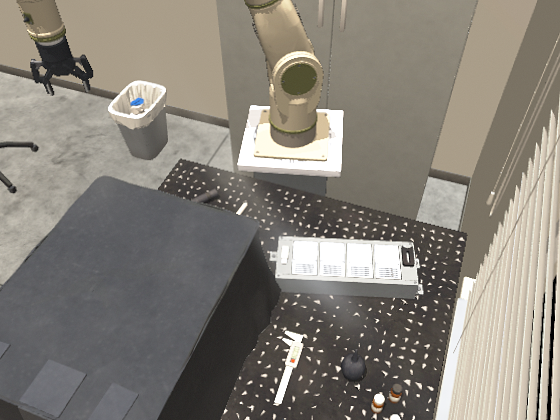

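The top view shows the housing at columns 165-292, rows 185-243 with four covers. The dark box's near edge is at about row 165-220, columns 285-430, and the vial, lens and tape lie at (339,225) to (380,220). In the side view the press strips are on the far side. Cover positions agree with the 68 mm pitch and z = 0.06.

```bash
python3 - <<'E'
from h import *
from scipy.spatial.transform import Rotation as R
o=monitor.get_obs(); print(R.from_quat(o['ee_rot']).as_matrix().round(3))
t=camera('top')
print(world(t,[165,185,225,220,222],[290,437,339,380,365],z=.262)[:2].round(3), world(t,[225,220,228],[339,380,365]).round(3))
for r in regions_of(t,'cover_1_press')[:5]:
    print(r['p'],world(t,[r['centre'][0]],[r['centre'][1]],z=.06).round(4))
# dark strip pixels: profile across each cover along x
g=cv2.cvtColor(t['color'],cv2.COLOR_RGB2GRAY)
rr,cc=np.mgrid[180:245,160:300]; w=world(t,rr.ravel(),cc.ravel(),z=.06); gv=g[180:245,160:300].ravel()
c,s=np.cos(.028),np.sin(.028); d=w[:,:2]-[.532,.1765]; hx=d[:,0]*c+d[:,1]*s; hy=-d[:,0]*s+d[:,1]*c
for k in(102,34,-34,-102):
    print(k,[int(gv[(abs(hy*1000-k)<22)&(abs(hx*1000-x)<3)].mean()) for x in range(-72,73,6)])
E
```

```text
[[ 0.     0.269 -0.963]
 [-0.    -0.963 -0.269]
 [-1.     0.    -0.   ]]
[[ 0.601 -0.022  0.262]
 [ 0.511 -0.402  0.262]] [[ 0.463 -0.159  0.053]
 [ 0.477 -0.294 -0.006]
 [ 0.451 -0.239  0.028]]
0.72 [[0.5291 0.2775 0.06  ]]
102 [47, 119, 211, 186, 250, 251, 251, 251, 251, 251, 250, 251, 251, 251, 251, 245, 207, 204, 205, 206, 206, 188, 210, 134, 62]
34 [45, 108, 213, 188, 245, 251, 251, 251, 251, 251, 251, 251, 251, 250, 251, 248, 207, 209, 208, 204, 204, 188, 210, 134, 44]
-34 [47, 99, 219, 200, 236, 251, 251, 251, 251, 251, 251, 251, 251, 251, 251, 251, 211, 204, 207, 203, 205, 194, 217, 153, 49]
-102 [40, 90, 222, 211, 227, 251, 251, 251, 251, 251, 251, 251, 251, 251, 251, 252, 210, 206, 203, 210, 203, 193, 221, 157, 48]
```

>>> step_arm(
  increments=[
    [0,0.01,0.016,0.003,-0.02],
    [0,0.021,0.032,0.003,-0.02],
    [0,0.021,0.032,0,-0.02],
    [0,0.021,0.032,0,-0.02],
    [0,0.021,0.032,0,-0.02],
    [0,0.021,0.032,0,-0.02],
    [0,0.021,0.032,0,-0.02],
    [0,0.021,0.032,0,-0.02],
    [0,0.021,0.032,0,-0.02],
    [0,0.021,0.032,0,-0.02],
    [0,0.021,0.032,0,-0.02],
    [0,0.012,0.03,0,-0.025],
  ],
  force=40,
)

```text
clock: 2.05
position: [0.4021, -0.2335, 0.2376]
ee_rot: [0.707, 0.01, -0.707, 0.01]
ft_force: [0.6, 0.5, 0.5]
grip_width: 0.002
```

>>> step_arm(
  increments=[
    [0,0.005,0.034,0,0],
    [0,0.005,0.036,0,0],
    [0,0.005,0.036,0,0],
    [0,0.005,0.036,0,0],
    [0,0.005,0.036,0,0],
    [0,0.005,0.036,0,0],
    [0,0.01,0.036,-0.02,0],
    [0,0.02,0.034,-0.03,0],
    [0,0.03,0.02,-0.03,0],
    [0,0.035,0,-0.03,0],
    [0,0.03,0,-0.03,0],
    [0,0.012,0,-0.012,0],
  ],
)

```text
clock: 3.05
position: [0.5579, 0.0595, 0.0928]
ee_rot: [-0.706, -0.01, 0.708, -0.009]
ft_force: [-2.1, -1.6, 0.9]
grip_width: -0.002
```

>>> step_arm(
  increments=[
    [0,0,0,0,0],
    [0,0,0,0,0],
    [0,0,0,-0.005,0],
    [0,0,0,-0.005,0],
    [0,0,0,0,0],
    [0,0,0,0,0],
  ],
)

```text
clock: 3.55
position: [0.5566, 0.0596, 0.0878]
ee_rot: [0.707, 0.009, -0.707, 0.01]
ft_force: [-0.2, 0.3, -0.2]
grip_width: 0.0
```

>>> step_arm(
  increments=[
    [0,0.006,0.008,-0.01,0],
    [0,0.005,0.007,-0.01,0],
    [0,0,0,-0.004,0],
    [0,0,0,-0.002,0],
    [0,0,0,-0.002,0],
    [0,0,0,-0.002,0],
    [0,0,0,0,0],
  ],
)

```text
clock: 4.13
position: [0.5677, 0.0749, 0.0573]
ee_rot: [0.707, 0.01, -0.707, 0.01]
ft_force: [0.3, 0.7, 0.2]
grip_width: -0.0
```

>>> step_arm(
  increments=[
    [0,0,0,-0.002,0],
    [0,0,0,-0.001,0],
    [0,0,0,0,0],
  ],
)

```text
clock: 4.38
position: [0.5679, 0.0747, 0.0542]
ee_rot: [0.707, 0.01, -0.707, 0.01]
ft_force: [-0.4, 0.5, 3.0]
grip_width: -0.001
```

>>> step_arm(
  increments=[
    [0,0,0,-0.002,0],
    [0,0,0,-0.001,0],
    [0,0,0,0,0],
  ],
)

```text
clock: 4.63
position: [0.5679, 0.0747, 0.051]
ee_rot: [0.707, 0.01, -0.707, 0.01]
ft_force: [0.6, 0.0, 2.1]
grip_width: 0.003
```

>>> step_arm(
  increments=[
    [0,0,0,-0.003,0],
    [0,0,0,-0.002,0],
    [0,0,0,-0.002,0],
    [0,0,0,0,0],
  ],
)

```text
clock: 4.97
position: [0.5677, 0.0748, 0.0437]
ee_rot: [-0.707, -0.01, 0.707, -0.01]
ft_force: [0.1, -0.3, 0.1]
grip_width: 0.001
```

```bash
python3 - <<'E'
from h import *
s=camera('side'); im=cv2.resize(s['color'][180:320,220:460,::-1],None,fx=3.2,fy=3.2,interpolation=cv2.INTER_CUBIC); cv2.imwrite('pics/s1.png',im)
E
```

```text
(no output)
```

View pics/s1.png

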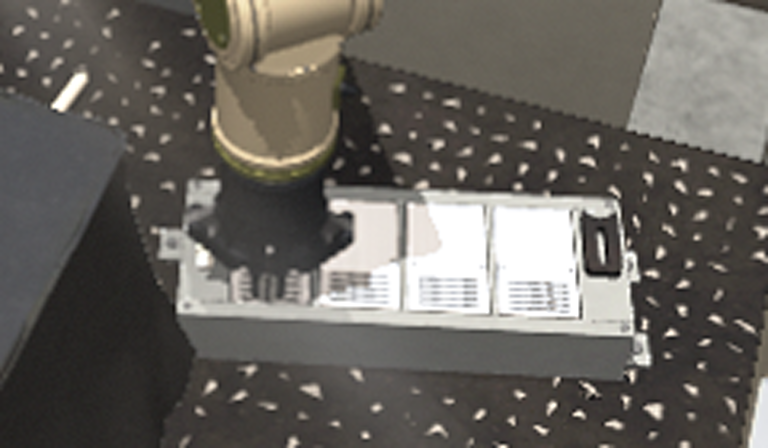

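The side view shows the gripper over cover 4 (crop column 270, row 285). Covers 1-3 are flush. Cover 4 is mostly hidden, so I'll press a little more, lift and look.

>>> step_arm(
  increments=[
    [0,0,0,-0.002,0],
    [0,0,0,-0.002,0],
    [0,0,0,0,0],
  ],
)

```text
clock: 5.27
position: [0.5678, 0.0748, 0.0399]
ee_rot: [-0.707, -0.01, 0.707, -0.01]
ft_force: [0.7, -0.3, 0.2]
grip_width: -0.0
```

>>> step_arm(
  increments=[
    [0,0,0,0.01,0],
    [0,0,0,0.025,0],
    [0,0,0,0.03,0],
    [0,0,0,0.035,0],
    [0,0,0,0.035,0],
    [0,-0.03,0,0.01,0],
    [0,-0.035,0,0,0],
    [0,-0.035,0,0,0],
    [0,-0.035,0,0,0],
    [0,-0.01,0,0,0],
    [0,0,0,0,0],
  ],
)

```text
clock: 6.18
position: [0.4206, 0.0746, 0.1857]
ee_rot: [0.707, 0.009, -0.707, 0.011]
ft_force: [0.8, -0.0, 0.3]
grip_width: -0.001
```

```bash
python3 - <<'E'
from h import *
s=camera('side'); im=cv2.resize(s['color'][180:320,220:460,::-1],None,fx=3.2,fy=3.2,interpolation=cv2.INTER_CUBIC); cv2.imwrite('pics/s2.png',im)
rr,cc=np.mgrid[180:320,220:460]; w=world(s,rr.ravel(),cc.ravel())
d=w[:,:2]-[.532,.1765]; c,sn=np.cos(.028),np.sin(.028); hx=1e3*(d[:,0]*c+d[:,1]*sn); hy=1e3*(-d[:,0]*sn+d[:,1]*c)
for k in(102,34,-34,-102):
    m=[(abs(hy-k)<18)&(abs(hx-x)<4) for x in range(-60,64,8)]
    print(k,[int(1e3*np.median(w[i,2])) if i.sum()>3 else None for i in m])
E
```

```text
102 [58, 58, 59, 58, 58, 59, 58, 58, 59, 59, 59, 59, 58, 58, 58, 48]
34 [58, 58, 58, 58, 59, 59, 58, 59, 59, 58, 59, 59, 59, 60, 58, 56]
-34 [58, 58, 59, 58, 57, 58, 58, 58, 58, 58, 58, 60, 58, 58, 58, 57]
-102 [None, None, None, None, 102, 97, 88, 77, 66, 57, 45, 35, 32, None, 57, 59]
```

View pics/s2.png

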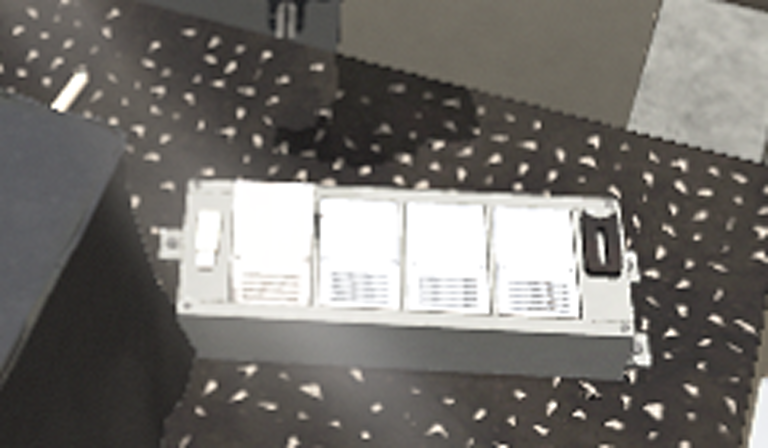

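Cover 4 is the loose one. It now sits at about 0.93 rad (flap edge at z≈0.10, crop column 272, row 185). The other three are flush and the stick and fork are undisturbed. Next I push the flap from the robot's side.

>>> step_arm(
  increments=[
    [0,0,0,-0.025,0],
    [0,0,0,-0.035,0],
    [0,0,0,-0.03,0],
    [0,0,0,-0.011,0],
    [0,0.02,0,0,0],
    [0,0.025,0,0,0],
    [0,0.015,0,0,0],
    [0,0.008,0,0,0],
    [0,0.008,0,0,0],
    [0,0.008,0,0,0],
    [0,0.008,0,0,0],
    [0,0,0,0,0],
  ],
)

```text
clock: 7.23
position: [0.516, 0.0749, 0.0845]
ee_rot: [0.707, 0.01, -0.707, 0.01]
ft_force: [0.4, -0.3, 0.5]
grip_width: -0.001
```

>>> step_arm(
  increments=[
    [0,0.005,0,0,0],
    [0,0.005,0,0,0],
    [0,0.005,0,0,0],
    [0,0,0,0,0],
  ],
)

```text
clock: 7.57
position: [0.5306, 0.0748, 0.0843]
ee_rot: [0.707, 0.01, -0.707, 0.01]
ft_force: [0.2, -0.9, 0.3]
grip_width: 0.004
```

```bash
cat > chk.py <<'E'
from h import *
s=camera('side')
rr,cc=np.mgrid[180:320,220:460]; w=world(s,rr.ravel(),cc.ravel())
d=w[:,:2]-[.532,.1765]; c,sn=np.cos(.028),np.sin(.028); hx=1e3*(d[:,0]*c+d[:,1]*sn); hy=1e3*(-d[:,0]*sn+d[:,1]*c)
m=(abs(hy+102)<27)&(hx>-60)&(hx<60)
z=1e3*w[:,2]
for lo in range(20,130,8):
    i=m&(z>=lo)&(z<lo+8)
    if i.sum()>3: print(lo+4,i.sum(),np.percentile(hx[i],[10,50,90]).round(0))
for k in(102,34,-34): print(k,[int(np.median(z[(abs(hy-k)<18)&(abs(hx-x)<4)])) for x in(-44,-20,20,36,46)])
im=cv2.resize(s['color'][180:320,220:460,::-1],None,fx=3.2,fy=3.2,interpolation=cv2.INTER_CUBIC)
import sys; cv2.imwrite('pics/'+sys.argv[1],im)
E
python3 chk.py s3.png
```

```text
24 40 [ 8. 10. 11.]
32 45 [ 8. 10. 11.]
40 43 [-52.   9.  11.]
48 60 [-52.  10.  12.]
56 76 [ 8. 12. 58.]
64 57 [ 9. 12. 58.]
72 37 [ 9. 11. 13.]
80 40 [11. 12. 14.]
88 40 [10. 12. 15.]
96 46 [11. 13. 15.]
104 46 [11. 13. 15.]
112 64 [ 4. 12. 15.]
120 38 [-3.  9. 15.]
128 48 [-4.  7. 10.]
102 [59, 59, 59, 59, 59]
34 [58, 58, 59, 58, 59]
-34 [58, 59, 58, 58, 58]
```

Cover 4 is upright, about 1.58–1.6 rad (x grows 3 mm over 80 mm of height). Now I back off.

>>> step_arm(
  increments=[
    [0,-0.01,0,0,0],
    [0,-0.03,0,0,0],
    [0,-0.035,0,0,0],
    [0,-0.035,0,0.01,0],
    [0,0,0,0.03,0],
    [0,0,0,0.03,0],
    [0,0,0,0,0],
    [0,0,0,0,0],
  ],
)

```text
clock: 8.28
position: [0.4201, 0.0746, 0.1554]
ee_rot: [0.708, 0.009, -0.706, 0.01]
ft_force: [-0.3, -0.2, -0.9]
grip_width: -0.002
```

```bash
python3 chk.py s4.png
```

```text
24 39 [ 9. 10. 12.]
32 37 [ 8. 10. 11.]
40 68 [-53.   9.  12.]
48 72 [-52. -48.  12.]
56 154 [-58. -19.  58.]
64 70 [-52.  11.  57.]
72 38 [11. 12. 14.]
80 44 [10. 12. 14.]
88 41 [ 9. 12. 14.]
96 43 [11. 13. 14.]
104 40 [12. 13. 15.]
112 56 [10. 13. 15.]
120 14 [12. 14. 15.]
102 [57, 58, 59, 58, 58]
34 [59, 58, 59, 59, 58]
-34 [59, 59, 58, 59, 59]
```

View pics/s4.png

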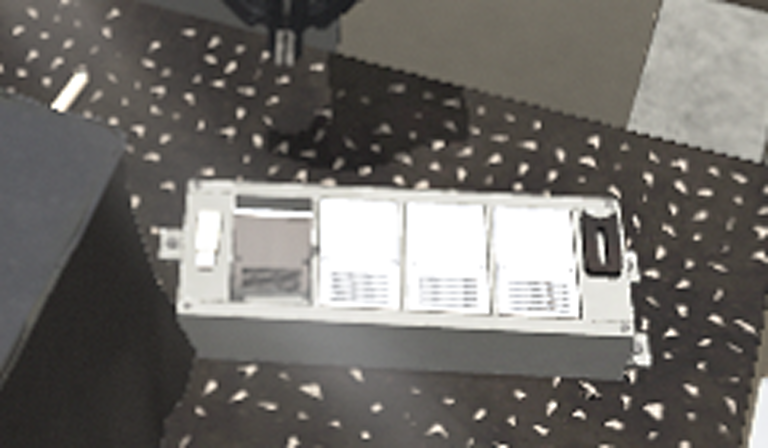

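Cover 4 (crop columns 235-310) stands upright on its own with the gripper clear. Covers 1-3 are flush, and the stick (207,240) and fork (602,240) haven't moved.

```bash
python3 -c "
from workcell import ticket; print(ticket.hand_in())"
```

```text
the job is handed in; nothing more can be done
None
```

Cover 4, at the -y end, was the loose one, and it now stands open at roughly 1.6 rad; I have handed the job in. It was the first cover I pressed. It gave way at about 2–3 N, so I never touched the other three. I pressed its far end down until it tipped to about 0.9 rad, pushed the flap upright from the robot's side, and backed off.

Last checks, from the side camera after withdrawing:
- **Cover 4:** it stayed upright on its own, with the gripper about 0.1 m away and the wrist force reading near zero.
- **Covers 1–3:** all flush, reading 57–59 mm high against a nominal 60 mm, which is within the calibration error.
- **Stick and fork:** they look unmoved.
- **Vial, lens and tape:** not looked at again after the first pictures. The tool passed over or beside them about 0.23 m above the bench.

No checks failed or disagreed. The hand-in gives no verdict.

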